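Spread a circlip over an axle stub and hold it at its groove

ROBOT

A 6-joint arm with a two-finger parallel gripper is mounted at the origin on the work surface. World frame = base frame: x ahead of the robot, y to its left, z up, the work surface at z = 0. Lengths are in m, angles in degrees, forces in N, time in s.
With the tool pointing down it reaches from about 0.25 to 0.725 m from the base axis. Payload 9.7 kg.
Tool frame: the origin (TCP) lies on the centre line of the jaws, within the pads' length; the fingertips stand 19 mm ahead of it and the grasp point (between the pads) is the TCP (bot.tcp_to_tips is the z of the fingertips in the tool frame, in m); z points along the fingers, y is the line along which they close (so a half turn about z gives the same grasp; the last joint's range is limited). The gripper opens to 85 mm and grips with 20 to 120 N. Pads are 22 mm wide; open, the fingers measure 114 mm over their backs; the gripper's body (76 mm by 85 mm) begins 54 mm behind the grasp point. The pads swing forward as they close: fully open they stand 13 mm farther back than shut.
Start: joints at [-66.807, 4.979, 10.078, 95.1, 0, 90], TCP at [0.217, -0.506, 0.218] pointing down, gripper open.
Joint ranges: [-179.16, 179.16], [-48.56, 103.87], [-65.8, 70.77], [-126.05, 130.52], [-82.76, 87.17], [-180, 180]. Speed limits (degrees/s): [127.2, 127.2, 147.25, 180, 180, 180].

INTERFACE

Orientations are given as [roll, pitch, yaw] about the fixed x, y, z axes, in that order (R = Rz(yaw) Ry(pitch) Rx(roll)).
In Python, from workcell import bot gives the robot as it stands. The module is installed in compiled form; this text tells all that it offers.
- The arm moves only by the tool play_rows, never from a script. Its argument "increments" is a list of rows, each an object with "slide": the shift along the tool's x, y, z in mm, a list of three; "angular": the turn, a rotation vector about the tool's x, y, z in degrees, a list of three; "claw": the opening, from -1 (shut) to 1 (fully open). In form: [{"slide": [x, y, z], "angular": [rx, ry, rz], "claw": claw}, ...]. A call has 1 to 8 rows; each row shifts and turns the commanded pose from where the row before left it, along the tool's axes as they then stand; what a row does not reach is not made up. A row lasts 1/10 s, in which the tool goes at most 50 mm and 8.59 degrees, less where a joint would pass 70% of its speed; a pose out of reach is approached as far as the arm can. A call is refused whole if a number of a shift passes 50 or a number of a turn 8.59, either way. A call with a gripper value outside its range is refused whole. The fingers move at their own pace and stop on an object; "squeeze" is the grip in N (left out, the last holds). Time passes only in rows, so rows that do not move let the fingers close. It gives the time, the measured TCP pose, the force, the opening and the grip force at its end, in the units of the state.
- bot.get_obs(): the state, without advancing time (a new reading comes with each control period).
- bot.camera(name): name is "scene" or "top" or "wrist"; returns the picture (400x640x3 uint8, red, green, blue); there is no depth.
- bot.camera_info(name): a dict with "fovy" (degrees; the focal length in pixels is half the picture's height over the tangent of half this angle, whatever the lens; pixels are square), "cx", "cy" (the principal point, pixels), "R" (3x3) and "t" (3): a world point X has camera coordinates R X + t. Camera axes: x right, y down, z forward; pixel columns grow to the right and rows downward; lengths in m; the calibration is good to about 2 mm. A picture is of the moment at which its call begins: read the wrist's pose just before it. camera_info takes no time and is no camera call; for the wrist camera it gives the pose at the moment of the call.
- bot.job_done(): hands the job in; it is judged then, once.
The state is a dict: "time": time; "q": joint angles; "qd": joint speeds; "joint_efforts": joint torques, N m; "ee_pos": TCP position; "tcp_rot": TCP orientation; "wrist_force": force on the tool from outside, world axes, zero at the start; "torque": the same for the moment, N m; "opening": finger opening in m; "grasp_force": force on a finger pad.
Only numpy, scipy, OpenCV 4.12 (cv2) and the standard library are available. Lean on these libraries where they do the work, as an engineer would, in place of code of your own. Each camera call takes 0.05 s, during which the arm holds its last target. There are 200 camera calls.

TASK

The bearing is already on the axle stub in the vice. Take the circlip pliers with the circlip on their tips from the parts tray, squeeze the handles so that the circlip is spread fully open, and slide it, level and spread all the way, down over the end of the stub until it lies lightly on the bearing at the groove. Do not let it snap in or put the pliers down: finish still holding the pliers squeezed, with the circlip spread around the groove, and do not disturb the wheel hub or the parts in the tray.

Things in the scene. Friction and masses are not known exactly. Their poses are not given: they have to be found in the camera images.
- pliers: external circlip pliers, 0.25 kg, red handles, steel jaws with tips bent 90 degrees down into the circlip's ears; lying level across the tray's two long rims. Origin on the pivot axis, mid-thickness; +x along the centre line to the tips, -x to the handles, +z up, +y to the left lever. Squeezing the handles spreads the tips. The circlip's plane is 24 mm below; it stays on the tips.
- handles (a point): point midway between the two red handles, 75 mm behind the pliers' pivot, at mid-height: pinch them here from above, across y. Each handle is 12 mm wide, 14 mm high, from 40 mm ahead of to 65 mm behind this point. Over their outsides: 62 mm here relaxed (wider to the rear), 36 to 40 mm and parallel when squeezed. Sprung: about 14 N a side reaches the stop. Tray floor 27 mm below the undersides.
- lever_l (a joint): angle by which each lever of the pliers has turned from relaxed: 0 rad relaxed, 0.144 rad squeezed to the built-in stop, up to 0.16 under a hard grip (circlip fully spread)
- ring (a point): dark circlip on the pliers' tips, 2.5 mm thick, 5 mm wide band, ears towards the pliers. Origin: centre of the opening when fully spread, mid-thickness; axes as the pliers'; on their centre line 87 mm ahead of the pivot and 24 mm below it. Inner diameter 37.5 mm relaxed, 43 to 46 mm spread (about 2 mm free round the stub); radius over the ears 32 mm spread.
- groove (a point): on the axis of the upright axle stub, at mid-height of its circlip groove (dark band 3.5 mm wide), 195 mm above the bench. The stub is 40 mm in diameter. The flat top of the bearing (80 mm diameter) is the groove's lower edge, 1.75 mm below this point: a circlip lying on the bearing has its mid-thickness 0.5 mm below this point.
- shaft_end (a point): centre of the upper end face of the axle stub, 16.25 mm above the groove point, with a 3 mm chamfer around it
- vice: teal bench vice bolted down, jaws 100 mm wide with tops 152 mm above the bench, clamping the axle stub upright; origin on the bench under the stub's axis, +z up, +x towards its anvil; it reaches 180 mm to -x, 140 mm to +x and 95 mm to either side
- tray: open metal parts tray 140 mm (x) by 240 mm (y), 30 mm high, fixed, walls 3 mm, floor 3 mm; origin under its centre; the pliers lie across it along its x, about 35 mm off its centre to -y; two small parts lie at its +y end
- hub: dark wheel hub 136 mm in diameter, 58 mm high, loose; origin under its centre; leave alone
- spare_bearing: small ball bearing 47 mm in diameter, 14 mm high, loose in the tray; leave alone
- axle_nut: brass hexagon nut 42 mm across, 22 mm high, loose in the tray; leave alone

How it is judged:
By the outcome, as a careful person would: the job done as asked, in the order asked, and still so for the second after the job is handed in, while the arm keeps its last pose, push and grip.
It also fails if it takes over 42 s, if anything falls off the work surface, if the arm or the gripper's body presses on something with over 40 N, if the wrist force passes 120 N, or if a joint passes its speed limit or range.

## Working session

There is one attempt and no reset: what is moved stays moved. The work goes in short steps, Python scripts to look and compute and a tool call to move; the robot and the scene stay as the last step left them, time stands still between calls to the robot, and variables do not carry over. Pictures are saved under pics/ and viewed, at most 10 in all, crops included, and the job is handed in when it is done.

Besides the shell and the picture viewer there is one more tool, called after ">>>" as a command line: name --argument value ..., lists and objects as JSON in quotes. play_rows: Moves the arm, as the interface text tells. Its arguments: {"type":"object","properties":{"increments":{"type":"array"},"squeeze":{"type":"number"}},"required":["increments"]}

```bash
mkdir -p pics; python3 - <<'E'
from workcell import bot
import cv2,json
for n in("scene","top"):
    im=bot.camera(n); cv2.imwrite(f"pics/{n}0.png",im[:,:,::-1])
    c=bot.camera_info(n); print(n,c)
o=bot.get_obs(); print(o); print(bot.tcp_to_tips)
E
```

```text
scene {'fovy': 48.8481424330406, 'cx': 318.6805578145088, 'cy': 198.42832996943423, 'R': array([[ 0.84719767,  0.53117997, -0.01019526],
       [ 0.41622576, -0.67553461, -0.60861244],
       [-0.33016999,  0.51137151, -0.79340214]]), 't': array([-0.46759615, -0.12071558,  1.43457816])}
top {'fovy': 48.10609172506601, 'cx': 314.6769098792097, 'cy': 200.0175625950272, 'R': array([[-4.88601708e-03, -9.99987809e-01, -7.13642765e-04],
       [-9.97030864e-01,  4.92640992e-03, -7.68452170e-02],
       [ 7.68477959e-02,  3.36056819e-04, -9.97042779e-01]]), 't': array([0.04604969, 0.51541751, 1.18873864])}
{'time': 0.1, 'q': array([-6.68080633e+01,  5.00828840e+00,  1.00382448e+01,  9.50981591e+01,
       -1.62855212e-03,  8.99989439e+01]), 'qd': array([-0.0164387 , -0.06769634,  0.06014354,  0.06150946,  0.01873999,
       -0.11842163]), 'joint_efforts': array([ 1.47082548e-03, -5.21560693e+01,  4.65653121e+01,  1.60234049e-02,
        4.62129321e-05,  6.10194519e-06]), 'ee_pos': array([ 0.21650426, -0.50536022,  0.21714399]), 'tcp_rot': array([-1.79931797e+02,  1.62729389e-03,  2.31929947e+01]), 'wrist_force': array([-0.67987602, -0.79889767,  0.13007835]), 'torque': array([0.0062891 , 0.00857354, 0.03964475]), 'grasp_force': 0.0, 'opening': 0.08550678087476868}
0.019
```

View pics/top0.png

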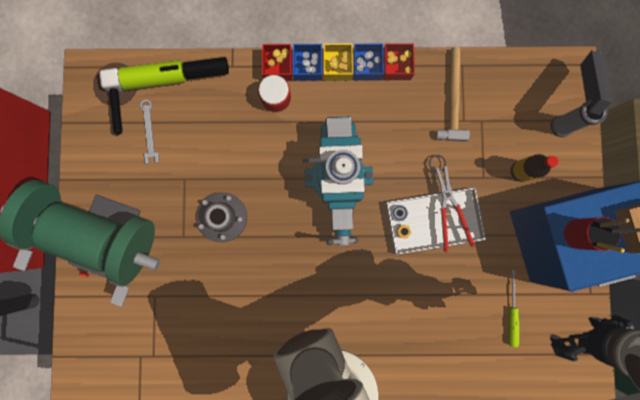

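View pics/scene0.png

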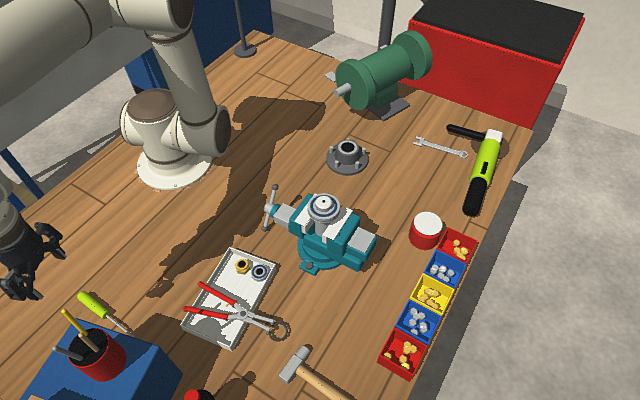

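The top view shows the pliers with the ring near (435,162) and the handle ends near (445,247) and (472,243). The stub is near (343,166). In the scene view the stub top is near (323,202) and the ring near (281,330).

```bash
cat > h.py <<'E'
from workcell import bot
import numpy as np, cv2
def ray(c,u,v):
    f=200/np.tan(np.radians(c["fovy"]/2)); d=c["R"].T@np.array([(u-c["cx"])/f,(v-c["cy"])/f,1]); return -c["R"].T@c["t"],d
def plane(c,u,v,z):
    o,d=ray(c,u,v); return o+d*(z-o[2])/d[2]
def proj(c,X):
    f=200/np.tan(np.radians(c["fovy"]/2)); p=c["R"]@np.array(X)+c["t"]; return np.array([c["cx"]+f*p[0]/p[2],c["cy"]+f*p[1]/p[2]])
def redmask(im):
    h=cv2.cvtColor(im,cv2.COLOR_RGB2HSV); return (((h[...,0]<8)|(h[...,0]>172))&(h[...,1]>150)&(h[...,2]>90)).astype(np.uint8)
E
python3 - <<'E'
from h import *
for n,box,st,rg in(("top",(380,150,500,260),(343,165.5),(435,162)),("scene",(180,270,300,330),(323,202),(281,330))):
    c=bot.camera_info(n); im=cv2.imread(f"pics/{n}0.png")[:,:,::-1].copy()
    m=redmask(im); k=np.zeros_like(m); x0,y0,x1,y1=box; k[y0:y1,x0:x1]=m[y0:y1,x0:x1]
    N,l,s,ce=cv2.connectedComponentsWithStats(k)
    for i in range(1,N):
        if s[i,4]>15:
            ys,xs=np.nonzero(l==i); P=np.array([plane(c,u,v,.041)[:2] for u,v in zip(xs,ys)])
            w,V=np.linalg.eigh(np.cov(P.T)); a=V[:,1]*np.sign(V[0,1]); t=(P-P.mean(0))@a
            print(n,s[i],P.mean(0).round(4),"yaw",np.degrees(np.arctan2(a[1],a[0])).round(1),"len",np.ptp(t).round(4))
    print("stub",plane(c,*st,.211),"ring",plane(c,*rg,.013))
c=bot.camera_info("top");im=cv2.imread("pics/top0.png")
a=cv2.resize(im[140:260,380:500],(400,400),interpolation=2);b=cv2.resize(cv2.imread("pics/scene0.png")[180:240,290:350],(400,400),interpolation=2);cv2.imwrite("pics/z.png",np.hstack([a,b]))
bot_w=bot.camera("wrist"); cv2.imwrite("pics/w0.png",bot_w[:,:,::-1])
o=bot.get_obs();c=bot.camera_info("wrist");print(c, (-c["R"].T@c["t"])-o["ee_pos"])
E
```

```text
top [456 206  20  41 155] [ 0.4423 -0.3533] yaw 20.1 len 0.1125
top [442 209   7  43 140] [ 0.4332 -0.2989] yaw 2.1 len 0.1108
stub [ 0.5796142  -0.02158889  0.211     ] ring [ 0.61863149 -0.28545024  0.013     ]
scene [198 281  38  25 202] [ 0.4357 -0.2984] yaw 2.9 len 0.1138
scene [183 306  46  14 230] [ 0.4451 -0.3521] yaw 20.3 len 0.1146
stub [ 0.5814078  -0.02332825  0.211     ] ring [ 0.62099958 -0.28298356  0.013     ]
{'fovy': 64.1520015977238, 'cx': 319.84713964165127, 'cy': 200.21161045508236, 'R': array([[ 0.39548347, -0.91847208, -0.00136238],
       [-0.87510895, -0.37726137,  0.30308114],
       [-0.27888554, -0.11867135, -0.95296378]]), 't': array([-0.5502922 , -0.039745  ,  0.37891378])} [0.07199773 0.02994804 0.1551196 ]
```

View pics/z.png

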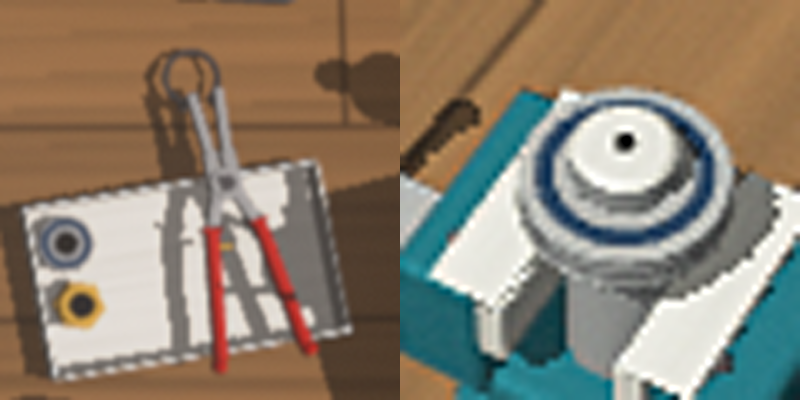

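>>> play_rows --increments '[{"slide":[14.3,-33.5,0],"angular":[0,0,0],"claw":1},{"slide":[14.3,-33.5,0],"angular":[0,0,0],"claw":1},{"slide":[14.3,-33.5,0],"angular":[0,0,0],"claw":1},{"slide":[14.3,-33.5,0],"angular":[0,0,0],"claw":1},{"slide":[14.3,-33.5,0],"angular":[0,0,0],"claw":1}]'

```text
time: 0.65
ee_pos: [0.2161, -0.322, 0.2175]
tcp_rot: [-180.0, -0.0, 23.2]
wrist_force: [0.5, 0.4, 0.1]
opening: 0.085
grasp_force: 0.0
```

>>> play_rows --increments '[{"slide":[36,15.4,0],"angular":[0,0,0],"claw":1},{"slide":[36,15.4,0],"angular":[0,0,0],"claw":1},{"slide":[36,15.4,0],"angular":[0,0,0],"claw":1},{"slide":[36,15.4,0],"angular":[0,0,0],"claw":1},{"slide":[36,15.4,0],"angular":[0,0,0],"claw":1},{"slide":[36,15.4,0],"angular":[0,0,0],"claw":1},{"slide":[0,0,20],"angular":[0,0,5.9],"claw":1},{"slide":[0,0,17],"angular":[0,0,5.9],"claw":1}]'

```text
time: 1.45
ee_pos: [0.4524, -0.323, 0.1792]
tcp_rot: [-179.9, 0.1, 11.3]
wrist_force: [0.3, 0.5, -0.2]
opening: 0.0855
grasp_force: 0.0
```

>>> play_rows --increments '[{"slide":[0,0,0],"angular":[0,0,0],"claw":1},{"slide":[0,0,0],"angular":[0,0,0],"claw":1}]'

```text
time: 1.65
ee_pos: [0.4511, -0.3232, 0.181]
tcp_rot: [-180.0, 0.0, 11.6]
wrist_force: [-0.1, 0.5, 1.0]
opening: 0.0854
grasp_force: 0.0
```

```bash
python3 - <<'E'
from h import *
o=bot.get_obs();c=bot.camera_info("wrist");im=bot.camera("wrist");cv2.imwrite("pics/w1.png",im[:,:,::-1])
print(o["ee_pos"],o["tcp_rot"],o["time"])
import pickle;pickle.dump(c,open("c1.pkl","wb"))
m=redmask(im);N,l,s,ce=cv2.connectedComponentsWithStats(m)
for i in range(1,N):
    if s[i,4]>150: print(s[i])
E
```

```text
[ 0.45105625 -0.32318965  0.18095376] [-1.79977386e+02  2.50919678e-02  1.15570563e+01] 1.65
[ 278  135   30  114 1318]
[ 333  135   28  114 1309]
```

View pics/w1.png

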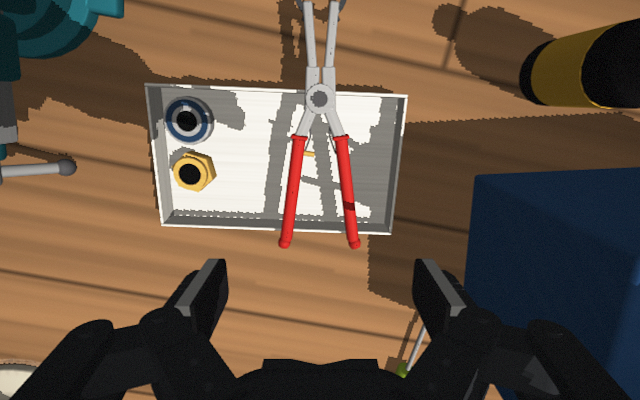

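The handles run from (298,137) and (340,137) to (285,245) and (355,243), with the pivot at about (319,98).

```bash
python3 - <<'E'
from h import *
import pickle;c=pickle.load(open("c1.pkl","rb"));im=cv2.imread("pics/w1.png")[:,:,::-1].copy()
m=redmask(im);N,l,s,ce=cv2.connectedComponentsWithStats(m)
L=[]
for i in range(1,N):
    if s[i,4]>150:
        ys,xs=np.nonzero(l==i);P=np.array([plane(c,u,v,.042)[:2] for u,v in zip(xs,ys)])
        w,V=np.linalg.eigh(np.cov(P.T));a=V[:,1]*np.sign(V[0,1]);t=(P-P.mean(0))@a
        L.append((P.mean(0),a));print(P.mean(0).round(4),np.degrees(np.arctan2(a[1],a[0])),np.ptp(t),P.mean(0)+t.max()*a,P.mean(0)+t.min()*a)
g=cv2.HoughCircles(cv2.cvtColor(im,cv2.COLOR_RGB2GRAY)[70:130,290:350],cv2.HOUGH_GRADIENT,1,20,param1=80,param2=12,minRadius=5,maxRadius=14);print(g)
pv=plane(c,319.3,98.5,.043)[:2];mid=(L[0][0]+L[1][0])/2
d=pv-mid;print("pivot",pv,"mid",mid,"dist",np.linalg.norm(d),"yaw",np.degrees(np.arctan2(d[1],d[0])))
d/=np.linalg.norm(d);print("handles", pv-.075*d)
E
```

```text
[ 0.439  -0.2988] 2.6917498001274125 0.11443299578910232 [ 0.49268896 -0.29627257] [ 0.37838222 -0.30164665]
[ 0.4497 -0.3507] 19.88644144594473 0.11418531612647148 [ 0.50007094 -0.33247894] [ 0.39269465 -0.37131988]
[[[29.5 28.5  8.2]]]
pivot [ 0.52764321 -0.3074667 ] mid [ 0.44433559 -0.32475381] dist 0.08508232667962616 yaw 11.723032385719312
handles [ 0.45420762 -0.32270527]
```

>>> play_rows --increments '[{"slide":[3,0,20],"angular":[0,0,0],"claw":1},{"slide":[0,0,30],"angular":[0,0,0],"claw":1},{"slide":[0,0,30],"angular":[0,0,0],"claw":1},{"slide":[0,0,30],"angular":[0,0,0],"claw":1},{"slide":[0,0,20],"angular":[0,0,0],"claw":1},{"slide":[0,0,13],"angular":[0,0,0],"claw":1},{"slide":[0,0,0],"angular":[0,0,0],"claw":1},{"slide":[0,0,0],"angular":[0,0,0],"claw":1}]'

```text
time: 2.5
ee_pos: [0.4547, -0.3232, 0.0392]
tcp_rot: [179.9, -0.1, 11.4]
wrist_force: [-0.0, -0.0, -0.2]
opening: 0.0853
grasp_force: 0.0
```

```bash
python3 - <<'E'
from h import *
im=bot.camera("wrist");cv2.imwrite("pics/w2.png",im[:,:,::-1])
o=bot.get_obs();print(o["ee_pos"],o["tcp_rot"])
E
```

```text
[ 0.45491545 -0.32327032  0.03948525] [ 1.79907138e+02 -8.72659336e-02  1.14127995e+01]
```

View pics/w2.png

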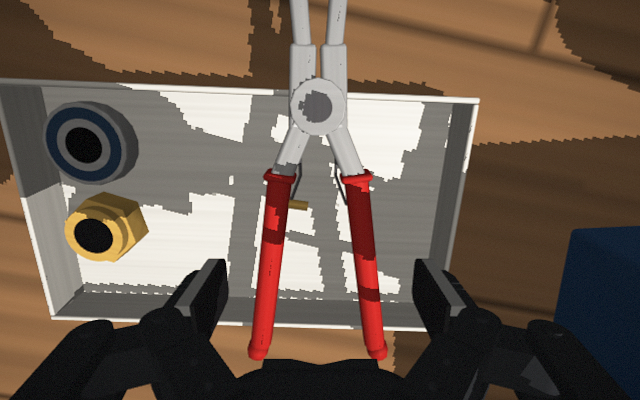

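The handles lie centred between the pads: left handle at (268,265), right at (363,265), pads at about (215,290) and (430,290). Next I close the gripper.

>>> play_rows --increments '[{"slide":[0,0,2],"angular":[0,0,0],"claw":0.4},{"slide":[0,0,0],"angular":[0,0,0],"claw":0.2},{"slide":[0,0,0],"angular":[0,0,0],"claw":0},{"slide":[0,0,0],"angular":[0,0,0],"claw":-1},{"slide":[0,0,0],"angular":[0,0,0],"claw":-1},{"slide":[0,0,0],"angular":[0,0,0],"claw":-1},{"slide":[0,0,0],"angular":[0,0,0],"claw":-1},{"slide":[0,0,0],"angular":[0,0,0],"claw":-1}]' --squeeze 70

```text
time: 3.35
ee_pos: [0.4542, -0.3227, 0.0358]
tcp_rot: [-180.0, 0.0, 11.4]
wrist_force: [0.6, 0.6, -0.6]
opening: -0.0001
grasp_force: 0.0
```

>>> play_rows --increments '[{"slide":[0,0,0],"angular":[0,0,0],"claw":-1},{"slide":[0,0,0],"angular":[0,0,0],"claw":-1},{"slide":[0,0,0],"angular":[0,0,0],"claw":-1}]'

```text
time: 3.65
ee_pos: [0.4543, -0.3227, 0.0358]
tcp_rot: [180.0, -0.0, 11.4]
wrist_force: [-0.1, -0.2, 0.2]
opening: 0.0001
grasp_force: 0.0
```

```bash
python3 - <<'E'
from h import *
im=bot.camera("wrist");cv2.imwrite("pics/w3.png",im[:,:,::-1])
E
```

```text
(no output)
```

View pics/w3.png

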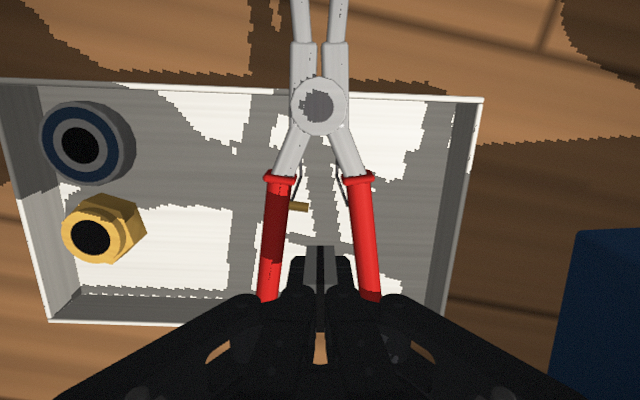

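The gripper shut fully, with its fingertips at about (320,260) between the handles, so it closed on nothing. I'll check the finger and handle heights.

```bash
python3 - <<'E'
from h import *
from scipy.spatial.transform import Rotation as Ro
c=bot.camera_info("wrist");o=bot.get_obs();R=Ro.from_euler("xyz",o["tcp_rot"],degrees=True).as_matrix();p=o["ee_pos"];print(p,o["opening"])
for q in([0,0,0],[11,0,19],[-11,0,19],[11,0,0],[11,0,6],[11,0,-10]): print(q,proj(c,p+R@np.array(q)/1e3).round(0))
import pickle
C={"w3":c,"top":bot.camera_info("top"),"scene":bot.camera_info("scene")}
I={"w3":cv2.imread("pics/w3.png")[:,:,::-1].copy(),"top":bot.camera("top"),"scene":bot.camera("scene")}
B={"w3":(200,150,450,310),"top":(420,195,490,260),"scene":(180,270,245,330)}
for n in I:
    m=redmask(I[n]);k=np.zeros_like(m);x0,y0,x1,y1=B[n];k[y0:y1,x0:x1]=m[y0:y1,x0:x1]
    N,l,s,ce=cv2.connectedComponentsWithStats(k)
    for i in range(1,N):
        if s[i,4]>12:
            ys,xs=np.nonzero(l==i);P=np.array([plane(C[n],u,v,.042)[:2] for u,v in zip(xs,ys)])
            w,V=np.linalg.eigh(np.cov(P.T));a=V[:,1]*np.sign(V[0,1]);t=(P-P.mean(0))@a
            print(n,s[i],P.mean(0).round(4),np.degrees(np.arctan2(a[1],a[0])).round(1),(P.mean(0)+t.max()*a).round(4),(P.mean(0)+t.min()*a).round(4))
a=cv2.resize(I["top"][140:260,380:500],(400,400),interpolation=2);b=cv2.resize(I["scene"][240:340,170:270],(400,400),interpolation=2);cv2.imwrite("pics/z2.png",np.hstack([a,b])[:,:,::-1])
E
```

```text
[ 0.45423853 -0.32269888  0.03579054] -0.00023264286793030773
[0, 0, 0] [319. 251.]
[11, 0, 19] [319. 219.]
[-11, 0, 19] [319. 253.]
[11, 0, 0] [319. 232.]
[11, 0, 6] [319. 228.]
[11, 0, -10] [319. 240.]
w3 [ 256  174   40  129 2593] [ 0.4599 -0.2976] 3.4 [ 0.4936 -0.2956] [ 0.4212 -0.2999]
w3 [ 343  175   38  127 2716] [ 0.4703 -0.3432] 19.8 [ 0.4999 -0.3326] [ 0.4332 -0.3565]
top [456 206   5   6  20] [ 0.4896 -0.3352] 24.9 [ 0.496  -0.3322] [ 0.4832 -0.3382]
top [442 209   4  11  28] [ 0.4781 -0.2968] -0.9 [ 0.4885 -0.2969] [ 0.462  -0.2965]
top [444 231   5  21  67] [ 0.4022 -0.2997] 2.1 [ 0.4305 -0.2987] [ 0.3779 -0.3006]
top [468 236   8  11  45] [ 0.4034 -0.3672] 28.7 [ 0.4172 -0.3597] [ 0.3915 -0.3737]
scene [218 292  19  14  76] [ 0.4676 -0.297 ] 3.2 [ 0.491  -0.2957] [ 0.4409 -0.2985]
scene [183 306  46  14 185] [ 0.4515 -0.3508] 21.3 [ 0.4992 -0.3322] [ 0.3924 -0.3739]
```

View pics/z2.png

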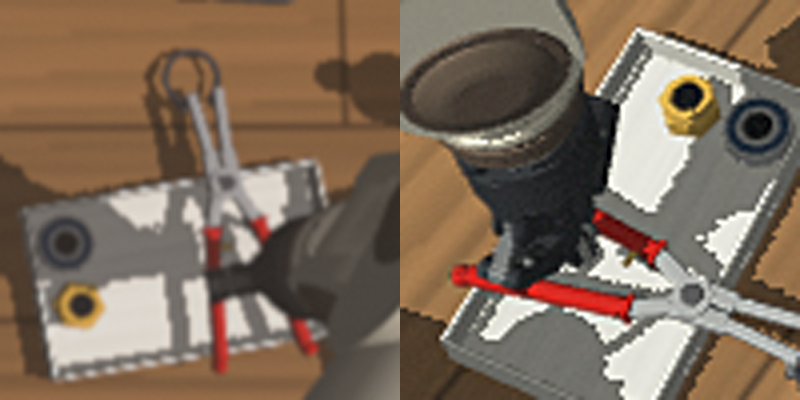

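The top and scene crops show the closed fingers above the handles. In the wrist view the tips are at row 258, while the stated geometry puts them near row 219. I'll check the finger height in the scene view.

```bash
python3 - <<'E'
from h import *
from scipy.spatial.transform import Rotation as Ro
o=bot.get_obs();R=Ro.from_euler("xyz",o["tcp_rot"],degrees=True).as_matrix();p=o["ee_pos"]
c=bot.camera_info("scene");im=bot.camera("scene")[:,:,::-1]
x0,y0,s=180,250,7
a=cv2.resize(im[y0:y0+80,x0:x0+80],(560,560),interpolation=cv2.INTER_CUBIC)
for z,col in((19,(0,0,255)),(0,(0,255,0)),(-28,(255,255,0)),(-54,(255,0,255))):
  for q in([11,0,z],[-11,0,z]):
    u=proj(c,p+R@np.array(q)/1e3);cv2.circle(a,tuple(int(v) for v in (u-[x0,y0]+.5)*s),4,col,-1)
# dark finger silhouette in wrist too
w=bot.camera("wrist")[:,:,::-1]
b=w[200:400,210:430]
a=np.hstack([a,np.zeros((560,240,3),np.uint8)]);a[:218,560:]=cv2.resize(b,(240,218))
cv2.imwrite("pics/z3.png",a)
E
```

```text
(no output)
```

View pics/z3.png

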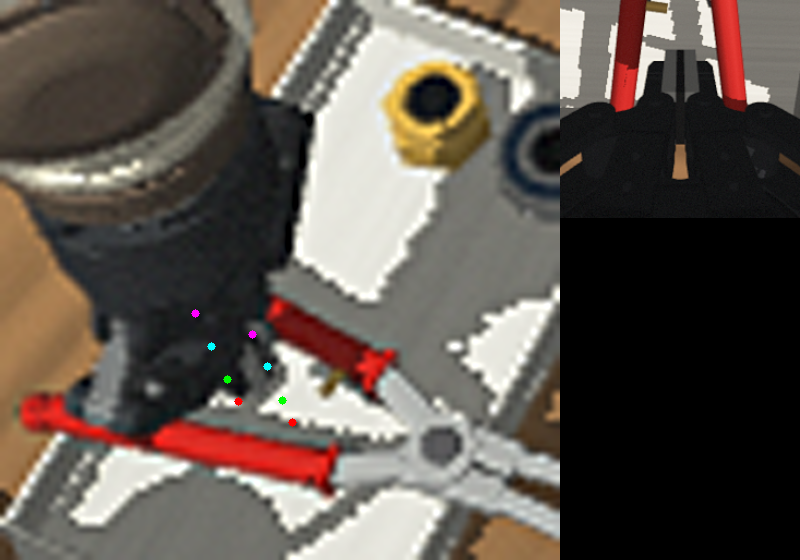

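The closed tips sit near (262,395) in this crop, roughly level with the TCP and not 19 mm below it. The fingers are therefore about 20 mm higher than stated and passed over the handles. I'll reopen and go lower in small steps while watching the force.

>>> play_rows --increments '[{"slide":[0,0,0],"angular":[0,0,0],"claw":1},{"slide":[0,0,0],"angular":[0,0,0],"claw":1},{"slide":[0,0,0],"angular":[0,0,0],"claw":1},{"slide":[0,0,0],"angular":[0,0,0],"claw":1},{"slide":[0,0,0],"angular":[0,0,0],"claw":1},{"slide":[0,0,0],"angular":[0,0,0],"claw":1},{"slide":[0,0,0],"angular":[0,0,0],"claw":1}]'

```text
time: 4.6
ee_pos: [0.4542, -0.3227, 0.0358]
tcp_rot: [180.0, 0.0, 11.4]
wrist_force: [-0.7, 0.3, 0.5]
opening: 0.0853
grasp_force: 0.0
```

>>> play_rows --increments '[{"slide":[0,0,3],"angular":[0,0,0],"claw":1},{"slide":[0,0,3],"angular":[0,0,0],"claw":1},{"slide":[0,0,3],"angular":[0,0,0],"claw":1},{"slide":[0,0,3],"angular":[0,0,0],"claw":1},{"slide":[0,0,0],"angular":[0,0,0],"claw":1}]'

```text
time: 5.1
ee_pos: [0.4539, -0.3225, 0.0231]
tcp_rot: [-180.0, 0.0, 11.4]
wrist_force: [-0.5, 0.1, -0.6]
opening: 0.0854
grasp_force: 0.0
```

```bash
python3 - <<'E'
from h import *
o=bot.get_obs();p=o["ee_pos"];print(p,o["wrist_force"])
from scipy.spatial.transform import Rotation as Ro
R=Ro.from_euler("xyz",o["tcp_rot"],degrees=True).as_matrix()
c=bot.camera_info("scene");im=bot.camera("scene")[:,:,::-1]
x0,y0,s=180,260,10
a=cv2.resize(im[y0:y0+60,x0:x0+80],(800,600),interpolation=cv2.INTER_CUBIC)
for z,col in((6,(0,0,255)),(-24,(255,255,0))):
  for q in([11,-43,z],[-11,-43,z],[11,43,z],[-11,43,z]):
    u=proj(c,p+R@np.array(q)/1e3);cv2.circle(a,tuple(int(v) for v in (u-[x0,y0]+.5)*s),4,col,-1)
cv2.imwrite("pics/z4.png",a)
E
```

```text
[ 0.45394137 -0.32246066  0.02311955] [-0.53432701  0.09685251 -0.60701476]
```

View pics/z4.png

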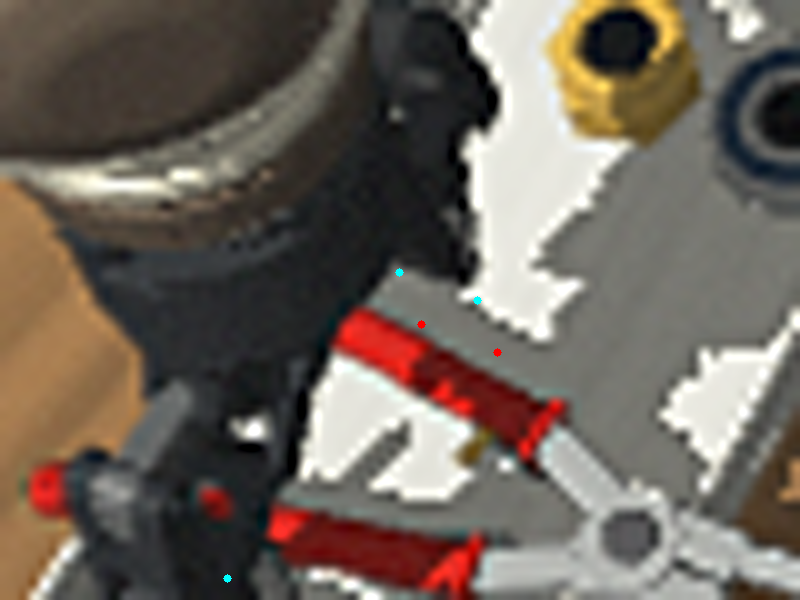

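The far finger's open tip is near (475,285), which puts the real tips about 32 mm above the stated geometry, at z≈0.049. I'll descend about 19 mm more, watch the force, then close.

>>> play_rows --increments '[{"slide":[0,0,4],"angular":[0,0,0],"claw":1},{"slide":[0,0,4],"angular":[0,0,0],"claw":1},{"slide":[0,0,4],"angular":[0,0,0],"claw":1},{"slide":[0,0,0],"angular":[0,0,0],"claw":1}]'

```text
time: 5.55
ee_pos: [0.4539, -0.3224, 0.011]
tcp_rot: [-180.0, 0.0, 11.4]
wrist_force: [0.4, 0.8, -0.6]
opening: 0.0855
grasp_force: 0.0
```

>>> play_rows --increments '[{"slide":[0,0,3],"angular":[0,0,0],"claw":1},{"slide":[0,0,3],"angular":[0,0,0],"claw":1},{"slide":[0,0,1],"angular":[0,0,0],"claw":1},{"slide":[0,0,0],"angular":[0,0,0],"claw":1}]'

```text
time: 5.95
ee_pos: [0.4542, -0.3226, 0.0046]
tcp_rot: [-180.0, 0.0, 11.4]
wrist_force: [-0.3, -0.1, -0.0]
opening: 0.0857
grasp_force: 0.0
```

>>> play_rows --increments '[{"slide":[0,0,0],"angular":[0,0,0],"claw":0.4},{"slide":[0,0,0],"angular":[0,0,0],"claw":0.4},{"slide":[0,0,0],"angular":[0,0,0],"claw":0.3},{"slide":[0,0,0],"angular":[0,0,0],"claw":0.2},{"slide":[0,0,0],"angular":[0,0,0],"claw":0.1},{"slide":[0,0,0],"angular":[0,0,0],"claw":0},{"slide":[0,0,0],"angular":[0,0,0],"claw":-0.1},{"slide":[0,0,0],"angular":[0,0,0],"claw":-0.1}]' --squeeze 40

```text
time: 6.75
ee_pos: [0.4547, -0.3236, 0.0072]
tcp_rot: [179.8, -0.1, 11.4]
wrist_force: [-5.4, 0.8, 15.9]
opening: 0.039
grasp_force: 25.0
```

The handles are gripped at 39 mm, with 16 N pushing the tool up. I'll tighten fully and raise.

>>> play_rows --increments '[{"slide":[0,0,-2],"angular":[0,0,0],"claw":-1},{"slide":[0,0,0],"angular":[0,0,0],"claw":-1},{"slide":[0,0,0],"angular":[0,0,0],"claw":-1},{"slide":[0,0,0],"angular":[0,0,0],"claw":-1}]' --squeeze 70

```text
time: 7.15
ee_pos: [0.4546, -0.3232, 0.0078]
tcp_rot: [179.9, -0.1, 11.4]
wrist_force: [-1.3, -2.1, 8.7]
opening: 0.0359
grasp_force: 70.7
```

```bash
python3 - <<'E'
from h import *
im=bot.camera("wrist");cv2.imwrite("pics/w5.png",im[:,:,::-1])
o=bot.get_obs();print(o["ee_pos"],o["tcp_rot"],o["torque"],o["wrist_force"])
m=redmask(im);N,l,s,ce=cv2.connectedComponentsWithStats(m)
print([x.tolist() for x in s if x[4]>100])
g=cv2.cvtColor(im,cv2.COLOR_RGB2GRAY);print(cv2.HoughCircles(g[60:150,270:370],cv2.HOUGH_GRADIENT,1,40,param1=80,param2=15,minRadius=12,maxRadius=35))
E
```

```text
[ 0.4546051  -0.32323815  0.00770775] [ 1.79918603e+02 -4.66166752e-02  1.13740326e+01] [-0.1656219   0.33209209 -0.05245986] [-2.80332091 -0.35826628  8.19604427]
[[0, 0, 640, 400, 247911], [266, 189, 43, 174, 4149], [334, 193, 39, 168, 3937]]
[[[44.5 49.5 27.7]]]
```

>>> play_rows --increments '[{"slide":[0,0,-5],"angular":[0,0,0],"claw":-1},{"slide":[0,0,-10],"angular":[0,0,0],"claw":-1},{"slide":[0,0,-30],"angular":[0,0,0],"claw":-1},{"slide":[0,0,-40],"angular":[0,0,0],"claw":-1},{"slide":[0,0,-40],"angular":[0,0,0],"claw":-1},{"slide":[0,0,-40],"angular":[0,0,0],"claw":-1},{"slide":[0,0,-40],"angular":[0,0,0],"claw":-1},{"slide":[0,0,-30],"angular":[0,0,0],"claw":-1}]'

```text
time: 8.0
ee_pos: [0.4542, -0.3225, 0.2448]
tcp_rot: [179.9, -0.1, 11.4]
wrist_force: [0.1, -0.4, -2.8]
opening: 0.0357
grasp_force: 70.3
```

>>> play_rows --increments '[{"slide":[0,0,0],"angular":[0,0,0],"claw":-1},{"slide":[0,0,0],"angular":[0,0,0],"claw":-1},{"slide":[0,0,0],"angular":[0,0,0],"claw":-1}]'

```text
time: 8.3
ee_pos: [0.4538, -0.3224, 0.2401]
tcp_rot: [-179.9, 0.1, 11.4]
wrist_force: [-0.1, 0.5, -3.3]
opening: 0.0359
grasp_force: 70.4
```

```bash
python3 - <<'E'
from h import *
import pickle
o=bot.get_obs();print(o["ee_pos"],o["tcp_rot"],o["torque"],o["wrist_force"],o["opening"])
S={n:(bot.camera_info(n),bot.camera(n)) for n in("wrist","top","scene")};pickle.dump((o,S),open("s6.pkl","wb"))
a=np.zeros((600,800,3),np.uint8)
a[:300,:480]=cv2.resize(S["wrist"][1],(480,300),interpolation=3)
a[:300,480:]=cv2.resize(S["top"][1][120:270,310:470],(320,300),interpolation=2)
a[300:,:]=cv2.resize(S["scene"][1][185:335,130:330],(800,300*2),interpolation=2)[150:450] if 0 else cv2.resize(S["scene"][1][210:360,100:500],(800,300),interpolation=2)
cv2.imwrite("pics/z6.png",a[:,:,::-1])
E
```

```text
[ 0.4538324  -0.32237312  0.24014973] [-1.79891753e+02  1.01331044e-01  1.13969812e+01] [-0.02695092  0.20508302 -0.00534209] [-0.05278492  0.50545018 -3.26908407] 0.03586232923226435
```

View pics/z6.png

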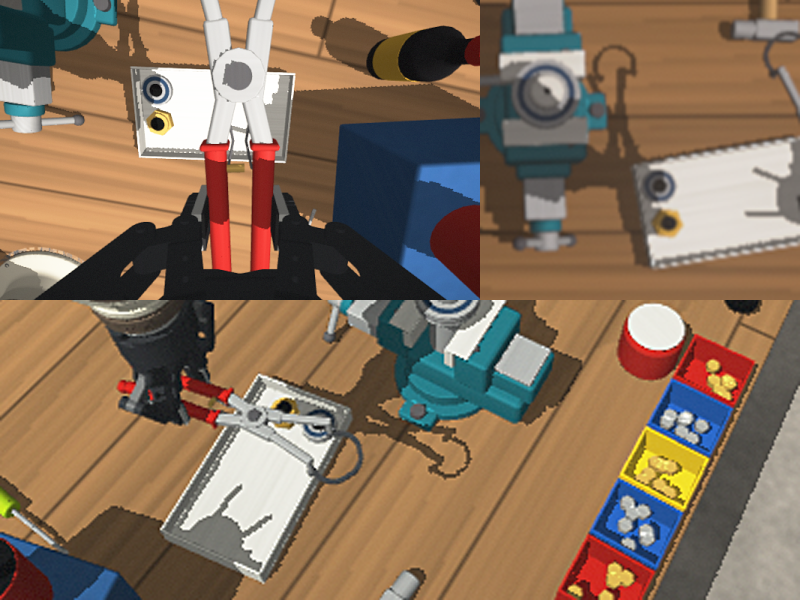

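The pliers are lifted and squeezed, with the ring spread. The pivot is at about (317,100) in the wrist image and (228,266) in the scene. The ring is near (268,287) in the scene and (462,147) in the top view.

```bash
cat >> h.py <<'E'
from scipy.optimize import least_squares
def tri(obs):
    A=np.zeros((3,3));b=np.zeros(3)
    for c,u,v in obs:
        o,d=ray(c,u,v);d/=np.linalg.norm(d);M=np.eye(3)-np.outer(d,d);A+=M;b+=M@o
    X=np.linalg.solve(A,b);return X,[np.round(proj(c,X)-[u,v],1).tolist() for c,u,v in obs]
def ringfit(c,im,X0,z,thr=70,r=.0245):
    "centre of the dark ring of mean radius r at height z, from dark pixels mapped to that plane"
    g=cv2.cvtColor(im,cv2.COLOR_RGB2GRAY);k=6;u,v=proj(c,[X0[0],X0[1],z]);x0,y0=int(u)-30,int(v)-30
    G=cv2.resize(g[y0:y0+60,x0:x0+60],None,fx=k,fy=k,interpolation=2)
    ys,xs=np.nonzero(G<thr);P=np.array([plane(c,x0+(a+.5)/k-.5,y0+(b+.5)/k-.5,z)[:2] for a,b in zip(xs,ys)])
    C=np.array(X0[:2],float)
    for t in(.008,.006,.0045,.0035,.0035,.0035):
        d=np.hypot(*(P-C).T);Q=P[abs(d-r)<t]
        s=least_squares(lambda q:np.hypot(*(Q-q[:2]).T)-r,C,loss="soft_l1",f_scale=.002);C=s.x
    an=np.arctan2(*(Q-C).T[::-1]);cov=len(set((np.degrees(an)//15).astype(int)))/24
    return C,len(Q),round(cov,2),np.sqrt(np.mean(s.fun**2))
E
python3 - <<'E'
from h import *
import pickle
o,S=pickle.load(open("s6.pkl","rb"));p=o["ee_pos"]
w,t,s=[S[k] for k in("wrist","top","scene")]
g=cv2.cvtColor(w[1],cv2.COLOR_RGB2GRAY);print(cv2.HoughCircles(g[60:140,270:370],cv2.HOUGH_GRADIENT,1,40,param1=80,param2=20,minRadius=25,maxRadius=38))
X,e=tri([(w[0],317,100),(s[0],228.5,266)]);print("pivot",X,e,"rel tcp",X-p)
X,e=tri([(t[0],462,147),(s[0],268.5,287.5)]);print("ring rough",X,e,"rel",X-p)
for z in(X[2],X[2]+.01):
  for thr in(60,80,95):
    for n,q in(("top",t),("scene",s)):
        try: print(n,z.round(3),thr,*ringfit(q[0],q[1],X,z,thr))
        except Exception as ex: print(n,thr,ex)
E
```

```text
[[[47.5 40.5 36.3]]]
pivot [ 0.53113684 -0.30493657  0.27995604] [[-4.3, -4.6], [-1.0, 0.4]] rel tcp [0.07730444 0.01743655 0.03980631]
ring rough [ 0.61438357 -0.28507491  0.24110703] [[0.3, 0.3], [0.5, -0.0]] rel [0.16055116 0.03729821 0.0009573 ]
top 0.241 60 [ 0.60601404 -0.29193408] 240 0.17 0.0014562873723344347
scene 0.241 60 [ 0.61443641 -0.28909345] 694 0.71 0.0012838639770195762
top 0.241 80 [ 0.61411503 -0.2899334 ] 2337 0.71 0.0018711429307428672
scene 0.241 80 [ 0.61372535 -0.28816727] 4052 0.88 0.0017048115644897207
top 0.241 95 [ 0.61404   -0.2895588] 4049 0.83 0.0017641215861077344
scene 0.241 95 [ 0.61366803 -0.28813823] 5132 0.88 0.0017751366217425586
top 0.251 60 [ 0.60505725 -0.28835301] 241 0.12 0.0014537342292787062
scene 0.251 60 [ 0.61795193 -0.29225424] 694 0.75 0.0011716831425019672
top 0.251 80 [ 0.61196269 -0.28655873] 2431 0.71 0.0017819039027734324
scene 0.251 80 [ 0.6172076  -0.29145385] 4188 0.88 0.0016468934671264666
top 0.251 95 [ 0.61188763 -0.28625658] 4244 0.83 0.001758235129196823
scene 0.251 95 [ 0.61714558 -0.2913586 ] 5308 0.88 0.0017525131417954272
```

```bash
python3 - <<'E'
from h import *
import pickle
o,S=pickle.load(open("s6.pkl","rb"));p=o["ee_pos"]
w5=cv2.imread("pics/w5.png")[:,:,::-1].copy();w6=S["wrist"][1]
for im in(w5,w6):
    m=redmask(im);N,l,s,ce=cv2.connectedComponentsWithStats(m)
    print([x.tolist() for x in s[1:] if x[4]>1000])
    for i in range(1,N):
        if s[i,4]>1000:
            ys,xs=np.nonzero(l==i);W=[np.ptp(xs[ys==r])+1 for r in(215,230,245)];print([(xs[ys==r].min(),xs[ys==r].max()) for r in(190,205,225,245)])
    g=cv2.cvtColor(im,cv2.COLOR_RGB2GRAY)
    for a,b in((12,22),(24,40)): print(a,cv2.HoughCircles(g[50:160,260:380],cv2.HOUGH_GRADIENT,1,60,param1=80,param2=12,minRadius=a,maxRadius=b))
for n in("top","scene"):
    c,im=S[n];u=proj(c,[.5285,-.3065,.268]);x,y=int(u[0])-10,int(u[1])-10
    g=cv2.resize(cv2.cvtColor(im,cv2.COLOR_RGB2GRAY)[y:y+21,x:x+21],None,fx=8,fy=8,interpolation=2)
    h=cv2.HoughCircles(g,cv2.HOUGH_GRADIENT,1,20,param1=60,param2=12,minRadius=12,maxRadius=50);print(n,u,None if h is None else [((q[0]+.5)/8-.5+x,(q[1]+.5)/8-.5+y,q[2]/8) for q in h[0][:3]])
    print(cv2.cvtColor(im,cv2.COLOR_RGB2GRAY)[y+2:y+19,x+2:x+19])
E
```

```text
[[266, 189, 43, 174, 4149], [334, 193, 39, 168, 3937]]
[(np.int64(303), np.int64(305)), (np.int64(273), np.int64(301)), (np.int64(275), np.int64(298)), (np.int64(277), np.int64(299))]Traceback (most recent call last):
  File "<stdin>", line 10, in <module>
    return umr_minimum(a, axis, None, out, keepdims, initial, where)
ValueError: zero-size array to reduction operation minimum which has no identity
```

```bash
python3 - <<'E'
from h import *
import pickle
o,S=pickle.load(open("s6.pkl","rb"));p=o["ee_pos"]
w5=cv2.imread("pics/w5.png")[:,:,::-1].copy();w6=S["wrist"][1]
for im in(w5,w6):
    m=redmask(im);N,l,s,ce=cv2.connectedComponentsWithStats(m)
    print([x.tolist() for x in s[1:] if x[4]>1000])
    for i in range(1,N):
        if s[i,4]>1000:
            ys,xs=np.nonzero(l==i);print([(int(xs[ys==r].min()),int(xs[ys==r].max())) for r in(205,225,245,280)])
    g=cv2.cvtColor(im,cv2.COLOR_RGB2GRAY)
    for a,b in((12,22),(24,40)): print(a,[(h[0]+260,h[1]+50,h[2]) for h in cv2.HoughCircles(g[50:160,260:380],cv2.HOUGH_GRADIENT,1,60,param1=80,param2=12,minRadius=a,maxRadius=b)[0]])
for n in("top","scene"):
    c,im=S[n];u=proj(c,[.5285,-.3065,.268]);x,y=int(u[0])-9,int(u[1])-9
    print(n,x,y);print(cv2.cvtColor(im,cv2.COLOR_RGB2GRAY)[y:y+19,x:x+19])
E
```

```text
[[266, 189, 43, 174, 4149], [334, 193, 39, 168, 3937]]
[(273, 301), (275, 298), (277, 299), (280, 300)]
[(339, 366), (340, 363), (340, 362), (339, 360)]
12 [(np.float32(317.5), np.float32(100.5), np.float32(19.0))]
24 [(np.float32(315.5), np.float32(101.5), np.float32(37.1))]
[[333, 185, 40, 177, 4562], [266, 187, 43, 176, 4599]]
[(338, 366), (338, 365), (338, 364), (337, 360)]
[(273, 301), (274, 301), (276, 303), (279, 303)]
12 [(np.float32(316.5), np.float32(100.5), np.float32(19.1))]
24 [(np.float32(317.5), np.float32(100.5), np.float32(35.0))]
top 468 175
[[ 86 115 151 160 159 161 152 129 113  90  84 127 154 159 161 157 126 112
  115]
 [ 79 100 144 158 159 161 157 128 103  82  75 116 149 159 160 156 125 105
  103]
 [ 71  83 130 155 160 160 156 128  98  83  81 111 147 158 160 156 124  96
   88]
 [ 81  77 111 150 161 160 157 139 119 122 126 135 152 156 158 157 132 100
   88]
 [ 97  82  98 141 159 159 150 146 146 156 160 159 161 160 161 160 142 115
  100]
 [106  89  84 125 154 154 141 148 155 159 155 150 153 159 164 164 151 122
  107]
 [111  98  80 105 142 142 144 153 142 134 126 11
[... 1859 characters left out ...]
 115 101 122 118 196 201 203 113  54  84 125
  120]
 [217 220 194 199 189 194 194 199 204 206 203 200 199 119  60  38 255 243
  180]
 [130 142 200 217 189 186 190 191 192 195 191 178 139 168 107  84 249 252
  255]
 [160 115 139 150 183 159 171 177 172 173 101 125 183 189 204 177 134 175
  246]
 [122 101 226 178 142 146 182 214 195 193 191 188 185 184 184 184 198 173
  136]
 [109 116 243 245 231 176 140 141 197 212 197 189 189 185 183 185 184 185
  175]
 [120 246 241 238 240 244 230 173 136 140 194 215 196 188 187 181 186 178
  154]
 [248 243 235 234 235 234 237 244 232 178 134 132 182 217 198 192 191 167
  185]
 [238 236 235 234 233 231 234 236 239 246 232 178 135 132 180 217 176 197
  196]]
```

The wrist view shows the pivot did not shift when lifted, so the pliers stayed level. Moving the ring over the stub, 28 mm above its end.

>>> play_rows --increments '[{"slide":[2.5,-20,0],"angular":[0,0,0],"claw":-1},{"slide":[2.5,-30,0],"angular":[0,0,0],"claw":-1},{"slide":[2.5,-35,0],"angular":[0,0,0],"claw":-1},{"slide":[2.5,-35,0],"angular":[0,0,0],"claw":-1},{"slide":[2.5,-35,0],"angular":[0,0,0],"claw":-1},{"slide":[2.5,-35,0],"angular":[0,0,0],"claw":-1},{"slide":[2.5,-30,0],"angular":[0,0,0],"claw":-1},{"slide":[2.5,-20,0],"angular":[0,0,0],"claw":-1}]'

```text
time: 9.25
ee_pos: [0.4257, -0.0817, 0.2414]
tcp_rot: [-180.0, 0.0, 11.4]
wrist_force: [1.0, -0.4, -3.4]
opening: 0.0361
grasp_force: 70.4
```

>>> play_rows --increments '[{"slide":[0.3,-14,0],"angular":[0,0,0],"claw":-1},{"slide":[0,-9.8,0],"angular":[0,0,0],"claw":-1},{"slide":[0,-4,0],"angular":[0,0,0],"claw":-1},{"slide":[0,0,0],"angular":[0,0,0],"claw":-1},{"slide":[0,0,0],"angular":[0,0,0],"claw":-1},{"slide":[0,0,0],"angular":[0,0,0],"claw":-1}]'

```text
time: 9.85
ee_pos: [0.4213, -0.0567, 0.2416]
tcp_rot: [-180.0, 0.0, 11.3]
wrist_force: [0.3, -0.2, -2.1]
opening: 0.0359
grasp_force: 70.4
```

```bash
cat > m.py <<'E'
from h import *
o=bot.get_obs();p=o["ee_pos"];print("tcp",p,o["tcp_rot"],o["wrist_force"],o["opening"],o["time"])
import sys
zr=p[2]
for n,f in(("top","pics/top0.png"),("scene","pics/scene0.png")):
    c=bot.camera_info(n);im=bot.camera(n);ref=cv2.imread(f)[:,:,::-1].copy();cv2.imwrite(f"pics/m_{n}_{o['time']:.2f}.png",im[:,:,::-1])
    # stub end: brightest disc near expected place
    u=proj(c,[.5805,-.0225,.211])
    for nm,I in(("ref",ref),("now",im)):
        x,y=int(u[0])-15,int(u[1])-15;g=cv2.resize(cv2.cvtColor(I,cv2.COLOR_RGB2GRAY)[y:y+31,x:x+31],None,fx=8,fy=8,interpolation=2)
        m=(g>185).astype(np.uint8);N,l,s,ce=cv2.connectedComponentsWithStats(m);i=l[124-16:124+16,124-16:124+16];i=np.bincount(i[i>0]).argmax() if (i>0).any() else 0
        if i:
            ct=max(cv2.findContours((l==i).astype(np.uint8),0,1)[0],key=cv2.contourArea);h=cv2.convexHull(ct);P=np.array([plane(c,(q[0][0]+.5)/8-.5+x,(q[0][1]+.5)/8-.5+y,.21125)[:2] for q in h]).astype(np.float32)
            print(n,nm,"stub",cv2.minEnclosingCircle(P*1000),s[i,2:5])
    X=p+[.1599,.0334,0]
    for thr in(60,80,95): print(n,"ring",thr,*ringfit(c,im,X,zr,thr))
E
python3 m.py
```

```text
tcp [ 0.42130472 -0.05668162  0.24164104] [-1.79999750e+02  1.42618442e-02  1.13498995e+01] [ 0.27683985 -0.19656211 -2.11970305] 0.03585326070427188 9.85
top ref stub ((580.4229736328125, -23.466136932373047), 18.149974822998047) [  127   119 10914]
top now stub ((589.0784912109375, -15.380406379699707), 9.044856071472168) [  62   46 1849]
top ring 60 [ 0.57035961 -0.01653225] 498 0.21 0.0012564969394798268
top ring 80 [ 0.57937641 -0.02098323] 3894 0.79 0.0018262453875596623
top ring 95 [ 0.57909949 -0.02226681] 5143 0.83 0.001966496257128054
scene ref stub ((580.1140747070312, -23.84029197692871), 20.376100540161133) [ 133  103 9608]
scene now stub ((568.0827026367188, -19.28106117248535), 6.163023948669434) [ 41  30 794]
scene ring 60 [ 0.58056725 -0.02142257] 1522 0.88 0.0015357420176434749
scene ring 80 [ 0.58089061 -0.02179367] 3653 0.96 0.0018308202194932395
scene ring 95 [ 0.58107456 -0.02163625] 4094 1.0 0.0018928773486784397
```

>>> play_rows --increments '[{"slide":[-0.7,1.0,5],"angular":[0,0,0],"claw":-1},{"slide":[0,0,8],"angular":[0,0,0],"claw":-1},{"slide":[0,0,6],"angular":[0,0,0],"claw":-1},{"slide":[0,0,3],"angular":[0,0,0],"claw":-1},{"slide":[0,0,0],"angular":[0,0,0],"claw":-1},{"slide":[0,0,0],"angular":[0,0,0],"claw":-1},{"slide":[0,0,0],"angular":[0,0,0],"claw":-1}]'

```text
time: 10.65
ee_pos: [0.4208, -0.0573, 0.22]
tcp_rot: [180.0, -0.0, 11.4]
wrist_force: [-0.8, 0.2, -2.0]
opening: 0.0358
grasp_force: 70.4
```

```bash
python3 m.py; python3 - <<'E'
from h import *
import glob
p=bot.get_obs()["ee_pos"]
for n in("top","scene"):
    c=bot.camera_info(n);im=cv2.imread(sorted(glob.glob(f"pics/m_{n}_*.png"),key=lambda s:float(s.split("_")[-1][:-4]))[-1])
    u=proj(c,[.5803,-.0236,.211]);x,y=int(u[0])-14,int(u[1])-13;print(n,x,y,u);print("\n".join(" ".join(f"{v:3d}" for v in r) for r in cv2.cvtColor(im,6)[y:y+27,x:x+29]))
E
```

```text
tcp [ 0.42084729 -0.0572613   0.22001893] [ 1.79993896e+02 -2.03239634e-02  1.13984012e+01] [-0.82013766  0.20762491 -2.00632457] 0.03577959955872418 10.65
top ref stub ((580.4229736328125, -23.466136932373047), 18.149974822998047) [  127   119 10914]
top now stub ((581.47119140625, -22.394542694091797), 16.57028579711914) [ 113  107 6362]
top ring 60 [ 0.57874212 -0.01746181] 136 0.17 0.0012309588322657976
top ring 80 [ 0.58159369 -0.02244802] 3260 0.79 0.0017970062472463541
top ring 95 [ 0.5809699  -0.02354635] 4290 0.83 0.001850486364775262
scene ref stub ((580.1140747070312, -23.84029197692871), 20.376100540161133) [ 133  103 9608]
scene now stub ((580.47802734375, -20.275697708129883), 17.541128158569336) [ 100   86 5158]
scene ring 60 [ 0.58049564 -0.02230898] 1759 0.92 0.0015442621876591513
scene ring 80 [ 0.58115365 -0.02192586] 3333 1.0 0.0018512501710563805
scene ring 95 [ 0.58187384 -0.02184444] 3864 1.0 0.0019071881123958992
top 329 152 [343.87802196 165.1978999 ]
104 105 103 107 121 134 148 152 145 135 127 123 114 110 110 112 120 124 128 141 152 155 168 185 196 203 206 2
[... 5496 characters left out ...]
  50
172 188 145  72  58  53 182 192 160 116 142 152  96  77  68  74  82  86  87  80  78  81  87  88  92  68  65  63  91
144 182 204 100  55  56 114 182 190 190 183 134 142 145  91 128  93  78  77  78  77  95  85  92 156  89  63  62 156
106 169 200 175  90  59  53 114 182 188 187 178 177 122 118 121 120 107  87 137  98 194 115 160  90  59  55 124 192
146 156 191 197 149  79  55  54 116 187 191 187 189 180 188 191 176 174 192 199 200 202 148  76  60  62  83 190 199
127 111 188 198 198 147  81  59  53  50 136 179 191 190 190 190 192 191 194 195 139  79  59  53  59 125 194 196 197
203 121 105 190 194 201 175 115  65  56  52  49  80  87 116 120 120 122 107  60  52  52  63  71 124 193 199 198 114
```

The stub end's centre hole is a better reference: (343.1,165.0) in the top view and (323.2,200.6) in the scene.

```bash
cat > n.py <<'E'
from h import *
import glob
p=bot.get_obs()["ee_pos"]
def fit(c,im,C,z):
    # radial darkest-band: on each ray from C take intensity-weighted dark centroid radius in 20..30 mm
    g=cv2.cvtColor(im,cv2.COLOR_RGB2GRAY);r=np.arange(.0205,.0295,.00025);A=np.radians(np.arange(-150,151,5)+11.4)
    P=np.array([[proj(c,[C[0]+q*np.cos(a),C[1]+q*np.sin(a),z]) for q in r] for a in A],np.float32)
    I=cv2.remap(g,P[...,0],P[...,1],cv2.INTER_LINEAR).astype(float)
    w=np.clip(95-I,0,None)**2;ok=w.sum(1)>3000;R=(w*r).sum(1)/np.maximum(w.sum(1),1)
    Q=np.c_[C[0]+R*np.cos(A),C[1]+R*np.sin(A)][ok]
    s=least_squares(lambda q:np.hypot(*(Q-q[:2]).T)-q[2],[*C,.0245],loss="soft_l1",f_scale=.0008)
    return s.x,ok.sum(),np.sqrt(np.mean(s.fun**2))
H={"top":(343.1,165.0),"scene":(323.2,200.6)}
X,e=tri([(bot.camera_info(n),*H[n]) for n in H]);print("hole tri",X,e)
for n in H:
    c=bot.camera_info(n);im=cv2.imread(sorted(glob.glob(f"pics/m_{n}_*.png"),key=lambda s:float(s.split("_")[-1][:-4]))[-1])[:,:,::-1].copy()
    h=plane(c,*H[n],.21125)[:2]
    for z in(p[2]-.003,p[2],p[2]+.003):
        C=h
        for k in range(8): x,N,rm=fit(c,im,C,z);C=x[:2]
        print(n,"hole",(h*1e3).round(1),"z",z.round(4),"ring",(x*1e3).round(1),N,rm.round(4),"ring-hole",((C-h)*1e3).round(1))
E
python3 n.py
```

```text
hole tri [ 0.58053187 -0.02148322  0.21385387] [[-0.1, -0.1], [-0.1, 0.0]]
top hole [580.7 -21.8] z 0.217 ring [578.8 -23.6  27. ] 48 0.0006 ring-hole [-1.9 -1.7]
top hole [580.7 -21.8] z 0.22 ring [578.3 -23.3  27. ] 48 0.0007 ring-hole [-2.4 -1.5]
top hole [580.7 -21.8] z 0.223 ring [577.7 -23.2  27. ] 48 0.0007 ring-hole [-3.1 -1.3]
scene hole [579.7 -19.6] z 0.217 ring [579.2 -20.   25.4] 57 0.0011 ring-hole [-0.5 -0.4]
scene hole [579.7 -19.6] z 0.22 ring [580.4 -21.9  25.3] 57 0.0011 ring-hole [ 0.7 -2.3]
scene hole [579.7 -19.6] z 0.223 ring [581.6 -23.9  25.2] 57 0.0011 ring-hole [ 1.9 -4.2]
```

>>> play_rows --increments '[{"slide":[1.7,0.8,0],"angular":[0,0,0],"claw":-1},{"slide":[0,0,0],"angular":[0,0,0],"claw":-1},{"slide":[0,0,1],"angular":[0,0,0],"claw":-1},{"slide":[0,0,0],"angular":[0,0,0],"claw":-1},{"slide":[0,0,0],"angular":[0,0,0],"claw":-1}]'

```text
time: 11.25
ee_pos: [0.4225, -0.0577, 0.2187]
tcp_rot: [-180.0, 0.0, 11.4]
wrist_force: [0.1, -0.3, -3.5]
opening: 0.0357
grasp_force: 70.4
```

```bash
python3 m.py | grep tcp; python3 n.py; python3 - <<'E'
from h import *
import glob
for n in("top","scene"):
    c=bot.camera_info(n);im=cv2.imread(sorted(glob.glob(f"pics/m_{n}_*.png"),key=lambda s:float(s.split("_")[-1][:-4]))[-1])
    x,y=(327,151) if n=="top" else (306,185);print(n,x,y);print("\n".join(" ".join(f"{v:3d}" for v in r) for r in cv2.cvtColor(im,6)[y:y+30,x:x+33]))
E
```

```text
tcp [ 0.42253342 -0.05772392  0.21873429] [-1.79996860e+02  5.95894674e-03  1.13924013e+01] [ 0.05099806 -0.34362188 -3.54179049] 0.035675342032077936 11.25
hole tri [ 0.58053187 -0.02148322  0.21385387] [[-0.1, -0.1], [-0.1, 0.0]]
top hole [580.7 -21.8] z 0.2158 ring [579.5 -23.9  27. ] 47 0.0007 ring-hole [-1.2 -2.1]
top hole [580.7 -21.8] z 0.2188 ring [579.  -23.7  27. ] 47 0.0007 ring-hole [-1.7 -1.9]
top hole [580.7 -21.8] z 0.2218 ring [578.6 -23.5  26.9] 47 0.0007 ring-hole [-2.2 -1.7]
scene hole [579.7 -19.6] z 0.2158 ring [580.1 -20.5  25.8] 57 0.0012 ring-hole [ 0.4 -0.8]
scene hole [579.7 -19.6] z 0.2188 ring [581.2 -22.5  25.8] 56 0.0012 ring-hole [ 1.5 -2.8]
scene hole [579.7 -19.6] z 0.2218 ring [582.4 -24.4  25.7] 56 0.0012 ring-hole [ 2.7 -4.8]
top 327 151
146 133 119 117 118 116 114 124 142 159 160 154 151 149 139 133 130 128 127 133 145 160 167 168 185 199 204 204 205 205 204 204 204
113 108 104 105 103  96  90 105 122 129 126 123 123 120 107  96  91  88  89  97 110 123 131 143 164 184 196 204 207 206 206 206 207
107 107 108 106 100  92  93  92  90  87  81  78  77 
[... 6917 characters left out ...]
  78 198 117  84  57  27  56  92 190 201
238 180 144 181 204  98  56  54 115 183 190 193 181 143 143 147  93  80  82  82  79  77  82  85  86  88  74  69  65  61 156 195 184
235 215 104 169 200 175  91  57  53 114 180 188 189 178 177 121 121 123 102  85  87  94  84  94  90  78  36  59  56 125 191 198 112
234 244 146 153 188 198 145  79  58  52 117 186 190 188 189 178 189 193 180 177 196 206 110 195 154  83  61  65  86 189 198 184  81
232 240 128 113 189 200 195 148  81  59  53  49 135 179 189 188 191 191 192 190 193 200 144  84  59  60  59 126 194 201 196 112  50
230 235 204 119 106 188 194 198 176 118  68  58  53  50  83  88 118 120 122 122 104  60  56  56  62  69 124 193 199 197 115  58  63
```

```bash
python3 - <<'E'
from h import *
import glob
for n in("top","scene"):
    im=cv2.imread(sorted(glob.glob(f"pics/m_{n}_*.png"),key=lambda s:float(s.split("_")[-1][:-4]))[-1]).astype(int)
    ref=cv2.imread(f"pics/{n}0.png").astype(int)
    x,y=(325,148) if n=="top" else (302,180)
    print(n,x,y)
    for r in range(y,y+38):
        s=""
        for q in range(x,x+40):
            b,g,R=im[r,q];G=(b+g+R)/3
            s+= ("B" if b-R>28 else "T" if g-R>20 else "#" if G<80 else "+" if G<100 else "." )
        print(s, " ".join("%d,%d"%(im[r,q,2],im[r,q,0]) for q in range(x+1,x+9)) if r%4==0 else "")
E
```

```text
top 325 148
........................................ 210,193 210,193 210,191 210,191 211,192 210,191 214,195 214,195
........................................ 
........................................ 
........................................ 
.......++........+++++.................. 109,100 118,107 113,103 108,99 109,100 106,97 100,92 93,86
......+++++++##########++............... 
......+...################+............. 
....+.....####+.+###+++#####+........... 
.........+####..........+####+.......... 114,104 113,103 108,99 106,99 127,121 144,139 131,133 104,117
........+####+............+###+......... 
.......+####+..............+###......... 
++....+####+................+##+...++... 
#+....####+.................+###...+.... 95,88 135,130 154,148 141,139 100,114 65,93 55,78 64,69
#+...+B###...................+##+....... 
#....#####...................+##+..B.... 
#....B####...................+##+..BB... 
+...+B###+........+...........##...BB+.. 141,136 156,150 134,136 88,107 57,88 56,72 66,67 71,69
+...+B###+........#+..........+....BBB.. 
+...+B###+........++..........+....TBBT. 
[... 2580 characters left out ...]
BB#+.## 
BBB.....+BB++###+.........#####+.BB#+.+# 
BB......+BB...#####.....######+..###..#. 
BB.......BBB...#############+#..+B#..... 131,168 243,226 240,228 242,232 200,189 180,178 193,187 135,150
B........BBB.....#########+#..+##BB..+.. 
.........+BBB.......++++##++++#BBB...+.. 
..........BBBB.........++++++##BB....#.. 
...........BBBB..............BBBB...+#.. 236,226 232,223 231,223 235,227 246,237 146,141 153,151 187,184
............BBBB...........+BBB.....#+.. 
..............BBBBBBB..B.BBBBB.....##... 
........+......BBBBBBBBBBBBB......##.... 
.........+........BBBBBBB.......+###.... 233,223 231,223 229,221 229,221 231,223 240,231 214,202 118,117
...............................###++....
```

Colour classification puts the ring about 1 mm short in x and 1.5 mm to −y of the stub axis. I'll correct that and descend gently, watching the force.

>>> play_rows --increments '[{"slide":[1.4,-1.3,0],"angular":[0,0,0],"claw":-1},{"slide":[0,0,0],"angular":[0,0,0],"claw":-1},{"slide":[0,0,1.5],"angular":[0,0,0],"claw":-1},{"slide":[0,0,1.5],"angular":[0,0,0],"claw":-1},{"slide":[0,0,1.5],"angular":[0,0,0],"claw":-1},{"slide":[0,0,0],"angular":[0,0,0],"claw":-1},{"slide":[0,0,0],"angular":[0,0,0],"claw":-1}]'

```text
time: 12.05
ee_pos: [0.4236, -0.0562, 0.2142]
tcp_rot: [-180.0, 0.0, 11.4]
wrist_force: [-0.6, -0.1, -2.4]
opening: 0.0358
grasp_force: 70.4
```

>>> play_rows --increments '[{"slide":[0,0,1],"angular":[0,0,0],"claw":-1},{"slide":[0,0,1],"angular":[0,0,0],"claw":-1},{"slide":[0,0,0],"angular":[0,0,0],"claw":-1}]'

```text
time: 12.35
ee_pos: [0.4236, -0.0562, 0.2121]
tcp_rot: [-180.0, 0.0, 11.4]
wrist_force: [0.4, -1.1, -3.1]
opening: 0.0361
grasp_force: 70.4
```

>>> play_rows --increments '[{"slide":[0,0,1],"angular":[0,0,0],"claw":-1},{"slide":[0,0,1],"angular":[0,0,0],"claw":-1},{"slide":[0,0,0],"angular":[0,0,0],"claw":-1}]'

```text
time: 12.65
ee_pos: [0.4236, -0.0562, 0.2101]
tcp_rot: [-180.0, 0.0, 11.4]
wrist_force: [-0.3, -0.1, -2.8]
opening: 0.0355
grasp_force: 70.4
```

>>> play_rows --increments '[{"slide":[0,0,1],"angular":[0,0,0],"claw":-1},{"slide":[0,0,1],"angular":[0,0,0],"claw":-1},{"slide":[0,0,0],"angular":[0,0,0],"claw":-1}]'

```text
time: 12.95
ee_pos: [0.4236, -0.0562, 0.2081]
tcp_rot: [-180.0, 0.0, 11.4]
wrist_force: [-0.4, 0.1, -2.5]
opening: 0.0356
grasp_force: 70.4
```

>>> play_rows --increments '[{"slide":[0,0,1],"angular":[0,0,0],"claw":-1},{"slide":[0,0,1],"angular":[0,0,0],"claw":-1},{"slide":[0,0,0],"angular":[0,0,0],"claw":-1}]'

```text
time: 13.25
ee_pos: [0.4236, -0.0562, 0.2061]
tcp_rot: [-180.0, 0.0, 11.4]
wrist_force: [0.2, -0.1, -3.7]
opening: 0.0358
grasp_force: 70.4
```

```bash
python3 m.py | grep tcp; python3 - <<'E'
from h import *
import glob
for n in("top","scene"):
    im=cv2.imread(sorted(glob.glob(f"pics/m_{n}_*.png"),key=lambda s:float(s.split("_")[-1][:-4]))[-1]).astype(int)
    x,y=(325,148) if n=="top" else (302,180)
    print(n,x,y)
    for r in range(y,y+38):
        print("".join("B" if b-R>28 else "T" if g-R>20 else "#" if b+g+R<240 else "+" if b+g+R<300 else "." if b+g+R<510 else " " for b,g,R in im[r,x:x+40]))
    if n=="top": print("\n".join(" ".join(f"{v:3d}" for v in r) for r in cv2.cvtColor(im.astype(np.uint8),6)[158:170,327:360]))
E
```

```text
tcp [ 0.42364658 -0.05618232  0.2061425 ] [-1.79996729e+02  1.07746630e-02  1.13912696e+01] [ 0.19472091 -0.14398373 -3.66010288] 0.0358417598748606 13.25
top 325 148
                                     ...
                                     ...
    ......    ........               ...
..........................           ...
...........................          ...
...........++#######+++.....         ...
..........##############+.....       ...
......+++#####+...++######+....      ...
......+######++......+######...      ...
.....+######++.........+#+###...     ...
..++++######+...      ...++##+..........
++++++#####+..          ....##.....++...
+#+++#####+..            ...+#+....+....
##+++####+...            ....##.........
##++#####+..              ...+#+...B....
##+######+..      ..       ..+#+...BB...
#++######+.      .+.       ...#+...BB+..
#++######+.      .#+.      ...++...TBB..
#++######+.      ...  .............TBBT.
#++######+..      .  ...............BBBB
#.+#######+.         ....+++++.....TBBBB
#..+######+..        .......++.....BBBBB
#..+###+##...        ..+.....+.
[... 3080 characters left out ...]
...
BBBBBBB...   .+++   +##      .+####  ...
BBBBBB  ......+..++ .+.      .++#B#++...
BBBBB.  BBB..+.....          ..+###++.#.
BBBBB   .BB..+....           .+#####+.##
BBBB    .BB..++..           .+++#BB#+ +#
BBB     +BB..+#+.           +#+##BB#  +#
BB      +BB..+##           +######## .#.
BB      .BB#####...      .#####.##B  ...
B       .BBB.+####.......#####.##BB  +..
      .  .BBB .#####+.++####.+##BB.  +..
      ..  BBB. .+##########. .##BB  .#..
      ..  .BBBB   .#######++##BBB   +#..
      ..   .BBBB.    .++++###BB.   .#...
       ..    .BBBBBBB....BBBBB.   .##...
       .+.    .BBBBBBBBBBBBB.    .##....
        .+..     .BBBBBBB..    .+###....
         ....                 .###++....
```

The ring appears centred with no contact, so I continue down.

>>> play_rows --increments '[{"slide":[0.1,-0.5,1],"angular":[0,0,0],"claw":-1},{"slide":[0,0,1],"angular":[0,0,0],"claw":-1},{"slide":[0,0,1],"angular":[0,0,0],"claw":-1},{"slide":[0,0,0],"angular":[0,0,0],"claw":-1}]'

```text
time: 13.75
ee_pos: [0.4236, -0.0557, 0.2031]
tcp_rot: [-180.0, 0.0, 11.4]
wrist_force: [-0.5, -1.0, -3.0]
opening: 0.0362
grasp_force: 70.4
```

>>> play_rows --increments '[{"slide":[0,0,1],"angular":[0,0,0],"claw":-1},{"slide":[0,0,1],"angular":[0,0,0],"claw":-1},{"slide":[0,0,1],"angular":[0,0,0],"claw":-1},{"slide":[0,0,0],"angular":[0,0,0],"claw":-1}]'

```text
time: 14.15
ee_pos: [0.4236, -0.0557, 0.2001]
tcp_rot: [-180.0, 0.0, 11.4]
wrist_force: [-0.6, 0.6, -3.2]
opening: 0.0359
grasp_force: 70.4
```

>>> play_rows --increments '[{"slide":[0,0,0.7],"angular":[0,0,0],"claw":-1},{"slide":[0,0,0.7],"angular":[0,0,0],"claw":-1},{"slide":[0,0,0],"angular":[0,0,0],"claw":-1}]'

```text
time: 14.45
ee_pos: [0.4237, -0.0557, 0.1988]
tcp_rot: [180.0, 0.0, 11.4]
wrist_force: [0.5, -0.6, -2.1]
opening: 0.0358
grasp_force: 70.4
```

>>> play_rows --increments '[{"slide":[0,0,0.5],"angular":[0,0,0],"claw":-1},{"slide":[0,0,0.5],"angular":[0,0,0],"claw":-1},{"slide":[0,0,0],"angular":[0,0,0],"claw":-1}]'

```text
time: 14.75
ee_pos: [0.4237, -0.0557, 0.1978]
tcp_rot: [-180.0, 0.0, 11.4]
wrist_force: [0.7, -0.4, -2.8]
opening: 0.0361
grasp_force: 70.4
```

>>> play_rows --increments '[{"slide":[0,0,0.5],"angular":[0,0,0],"claw":-1},{"slide":[0,0,0.5],"angular":[0,0,0],"claw":-1},{"slide":[0,0,0],"angular":[0,0,0],"claw":-1}]'

```text
time: 15.05
ee_pos: [0.4237, -0.0557, 0.1968]
tcp_rot: [-180.0, 0.0, 11.4]
wrist_force: [0.3, -0.1, -2.9]
opening: 0.0357
grasp_force: 70.4
```

>>> play_rows --increments '[{"slide":[0,0,0.5],"angular":[0,0,0],"claw":-1},{"slide":[0,0,0],"angular":[0,0,0],"claw":-1},{"slide":[0,0,0],"angular":[0,0,0],"claw":-1}]'

```text
time: 15.35
ee_pos: [0.4237, -0.0557, 0.1964]
tcp_rot: [180.0, 0.0, 11.4]
wrist_force: [0.2, 0.1, -2.0]
opening: 0.0359
grasp_force: 70.4
```

```bash
python3 m.py | grep tcp; python3 -c "
from h import *;o=bot.get_obs();print(o['torque'])"
```

```text
tcp [ 0.42368215 -0.0556932   0.19638438] [1.79998857e+02 8.15869984e-04 1.13897256e+01] [ 0.19211948  0.13330632 -1.99090605] 0.03593442858183886 15.35
[-0.08233456  0.25030943  0.03595276]
```

>>> play_rows --increments '[{"slide":[0,0,0.5],"angular":[0,0,0],"claw":-1},{"slide":[0,0,0],"angular":[0,0,0],"claw":-1}]'

```text
time: 15.65
ee_pos: [0.4237, -0.0557, 0.1958]
tcp_rot: [-180.0, 0.0, 11.4]
wrist_force: [-0.1, 0.0, -2.5]
opening: 0.0362
grasp_force: 70.4
```

>>> play_rows --increments '[{"slide":[0,0,0.5],"angular":[0,0,0],"claw":-1},{"slide":[0,0,0],"angular":[0,0,0],"claw":-1}]'

```text
time: 15.85
ee_pos: [0.4237, -0.0557, 0.1953]
tcp_rot: [-180.0, 0.0, 11.4]
wrist_force: [0.6, -0.4, -3.0]
opening: 0.0358
grasp_force: 70.4
```

>>> play_rows --increments '[{"slide":[0,0,0.5],"angular":[0,0,0],"claw":-1},{"slide":[0,0,0],"angular":[0,0,0],"claw":-1}]'

```text
time: 16.05
ee_pos: [0.4237, -0.0557, 0.1948]
tcp_rot: [-180.0, 0.0, 11.4]
wrist_force: [0.3, 0.2, -2.2]
opening: 0.0358
grasp_force: 70.4
```

>>> play_rows --increments '[{"slide":[0,0,0.5],"angular":[0,0,0],"claw":-1},{"slide":[0,0,0],"angular":[0,0,0],"claw":-1}]'

```text
time: 16.25
ee_pos: [0.4237, -0.0557, 0.1943]
tcp_rot: [-180.0, 0.0, 11.4]
wrist_force: [-0.4, -0.1, -2.6]
opening: 0.0359
grasp_force: 70.4
```

```bash
python3 -c "
from h import *;o=bot.get_obs();print(o['torque'],o['wrist_force'])"
```

```text
[-0.05535437  0.19818034 -0.01074843] [-0.4129138  -0.05598037 -2.57451572]
```

>>> play_rows --increments '[{"slide":[0,0,0.5],"angular":[0,0,0],"claw":-1},{"slide":[0,0,0],"angular":[0,0,0],"claw":-1}]'

```text
time: 16.45
ee_pos: [0.4237, -0.0557, 0.1938]
tcp_rot: [-180.0, 0.0, 11.4]
wrist_force: [-0.6, -0.0, -2.6]
opening: 0.0355
grasp_force: 70.4
```

>>> play_rows --increments '[{"slide":[0,0,0.5],"angular":[0,0,0],"claw":-1},{"slide":[0,0,0],"angular":[0,0,0],"claw":-1}]'

```text
time: 16.65
ee_pos: [0.4236, -0.0557, 0.1933]
tcp_rot: [-180.0, 0.0, 11.4]
wrist_force: [0.6, 0.2, -2.0]
opening: 0.0355
grasp_force: 70.4
```

>>> play_rows --increments '[{"slide":[0,0,0.5],"angular":[0,0,0],"claw":-1},{"slide":[0,0,0],"angular":[0,0,0],"claw":-1}]'

```text
time: 16.85
ee_pos: [0.4237, -0.0557, 0.1928]
tcp_rot: [-180.0, 0.0, 11.4]
wrist_force: [0.9, -0.4, -2.7]
opening: 0.0358
grasp_force: 70.4
```

```bash
python3 m.py|grep tcp; python3 - <<'E'
from h import *
import glob
print(bot.get_obs()["torque"])
for n in("top","scene"):
    im=cv2.imread(sorted(glob.glob(f"pics/m_{n}_*.png"),key=lambda s:float(s.split("_")[-1][:-4]))[-1]).astype(int)
    x,y=(325,148) if n=="top" else (302,180)
    print(n,x,y)
    for r in range(y,y+38):
        print("".join("B" if b-R>28 else "T" if g-R>20 else "#" if b+g+R<240 else "+" if b+g+R<300 else "." if b+g+R<510 else " " for b,g,R in im[r,x:x+40]))
E
```

```text
tcp [ 0.42367141 -0.05567048  0.19283547] [-1.79999079e+02  3.43820745e-03  1.13935458e+01] [ 0.92509286 -0.35138362 -2.74031691] 0.035769859646522 16.85
[-0.05033221  0.1833827  -0.01061047]
top 325 148
                                     ...
                                     ...
    .......   ........               ...
..........................           ...
...........................          ...
..............+#####+++.....         ...
............+###########+.....       ...
..........+#####+...+#####.....      ...
.........+####+........+###....      ...
........+####+...........+##+...     ...
.......+####+...       ...+##...........
++....+####+..          ...##+.....++...
#+....####+..            ..+##.....+....
#+...+####...             ..+#+.........
#....####+..               ..##....B....
#....####+..      ..       ..##+...BB...
+...+####+.      .+..      ..##+...BB+..
+...+####+.      .#+.      ..##+...TBB+.
+...+####+.      ...       ..+++....BBT+
+...+####+..      .      ...+.......BBBB
+...+#####..            ..+#+......TBBBB
#....#####+..           .++##......
[... 1533 characters left out ...]
...
BB...     .#B       +##.     .###B  ....
BBBBB.     .+.      .+.      .####B  ...
BBBBBT .     .+              .+###B  ...
BBBBB  ...    +++            .+###B. ...
BBBB    #+.. .#+            .+++##B.  #.
BBB     BBB...##+           +#++##B.  ##
BB      +BB...##          .+##+.##B. .#.
BB      .BB...##...      .###+ .##B  ...
B       .BB...##........++++  .##BB  +..
      .  .B+..#+.........++  .###B.  +..
      ..  B#.####  ....++. .+###BB  .#..
      ..  .B#####.        .####BB   +#..
      ..   .BBB####+.....####BB.   .#+..
       ..    BBB############BB.   .##...
       .+.    .BBB######BBBB.    .##....
        .+..     .BBBBBBB..    .+###....
         ....                 .###++....
```

>>> play_rows --increments '[{"slide":[0,0,0.5],"angular":[0,0,0],"claw":-1},{"slide":[0,0,0],"angular":[0,0,0],"claw":-1}]'

```text
time: 17.15
ee_pos: [0.4237, -0.0557, 0.1923]
tcp_rot: [-180.0, 0.0, 11.4]
wrist_force: [-0.1, 0.0, -2.8]
opening: 0.0355
grasp_force: 70.4
```

>>> play_rows --increments '[{"slide":[0,0,0.5],"angular":[0,0,0],"claw":-1},{"slide":[0,0,0],"angular":[0,0,0],"claw":-1}]'

```text
time: 17.35
ee_pos: [0.4237, -0.0557, 0.1918]
tcp_rot: [-180.0, 0.0, 11.4]
wrist_force: [-0.1, 0.7, -2.5]
opening: 0.0356
grasp_force: 70.4
```

>>> play_rows --increments '[{"slide":[0,0,0.5],"angular":[0,0,0],"claw":-1},{"slide":[0,0,0],"angular":[0,0,0],"claw":-1}]'

```text
time: 17.55
ee_pos: [0.4237, -0.0557, 0.1913]
tcp_rot: [-180.0, -0.0, 11.4]
wrist_force: [0.2, 0.5, -2.7]
opening: 0.0357
grasp_force: 70.4
```

>>> play_rows --increments '[{"slide":[0,0,0.5],"angular":[0,0,0],"claw":-1},{"slide":[0,0,0],"angular":[0,0,0],"claw":-1}]'

```text
time: 17.75
ee_pos: [0.4237, -0.0557, 0.1909]
tcp_rot: [180.0, -0.0, 11.4]
wrist_force: [0.5, -0.4, -2.5]
opening: 0.0356
grasp_force: 70.5
```

```bash
python3 -c "
from h import *;o=bot.get_obs();print(o['torque'],o['wrist_force'])"
```

```text
[-0.08100769  0.13830437  0.00705171] [ 0.48285614 -0.3781836  -2.46596312]
```

>>> play_rows --increments '[{"slide":[0,0,0.4],"angular":[0,0,0],"claw":-1},{"slide":[0,0,0],"angular":[0,0,0],"claw":-1}]'

```text
time: 17.95
ee_pos: [0.4237, -0.0557, 0.1905]
tcp_rot: [180.0, -0.0, 11.4]
wrist_force: [-0.8, 0.2, -2.3]
opening: 0.0359
grasp_force: 70.5
```

```bash
python3 -c "
from h import *
import time
T=[]
for i in range(6):
    o=bot.get_obs();T.append(np.r_[o['ee_pos'],o['wrist_force'],o['torque']]);bot.camera('top')
print(np.mean(T,0).round(4),np.std(T,0).round(3))"
```

```text
[ 0.4237 -0.0557  0.1905 -0.2462  0.0227 -1.819  -0.0229  0.1141 -0.0209] [0.    0.    0.    0.446 0.117 0.36  0.017 0.03  0.012]
```

>>> play_rows --increments '[{"slide":[0,0,0.5],"angular":[0,0,0],"claw":-1},{"slide":[0,0,0],"angular":[0,0,0],"claw":-1}]'

```text
time: 18.45
ee_pos: [0.4237, -0.0557, 0.19]
tcp_rot: [180.0, -0.0, 11.4]
wrist_force: [0.2, -0.6, -0.7]
opening: 0.0357
grasp_force: 70.6
```

```bash
python3 -c "
from h import *
T=[]
for i in range(6):
    o=bot.get_obs();T.append(np.r_[o['ee_pos'],o['wrist_force'],o['torque']]);bot.camera('top')
print(np.mean(T,0).round(4),np.std(T,0).round(3))"
```

```text
[ 0.4237 -0.0557  0.19   -0.1097 -0.0906 -1.5147 -0.0209  0.0713  0.0018] [0.    0.    0.    0.604 0.386 0.48  0.019 0.015 0.021]
```

Contact is light, about 1 N up at the ring with no side force. One last check of level and centring before handing in.

```bash
python3 m.py|grep tcp; python3 - <<'E'
from h import *
import glob
im=bot.camera("wrist");g=cv2.cvtColor(im,cv2.COLOR_RGB2GRAY)
for a,b in((12,22),(24,40)): print(a,[(h[0]+260,h[1]+50,h[2]) for h in cv2.HoughCircles(g[50:160,260:380],cv2.HOUGH_GRADIENT,1,60,param1=80,param2=12,minRadius=a,maxRadius=b)[0]])
m=redmask(im);print([x.tolist() for x in cv2.connectedComponentsWithStats(m)[2][1:] if x[4]>1000])
for n in("top","scene"):
    im=cv2.imread(sorted(glob.glob(f"pics/m_{n}_*.png"),key=lambda s:float(s.split("_")[-1][:-4]))[-1]).astype(int)
    x,y=(325,148) if n=="top" else (302,180)
    for r in range(y+4,y+38):
        print("".join("B" if b-R>28 else "T" if g-R>20 else "#" if b+g+R<240 else "+" if b+g+R<300 else "." if b+g+R<510 else " " for b,g,R in im[r,x:x+40]))
E
```

```text
tcp [ 0.42372041 -0.05566703  0.19001077] [ 1.79999354e+02 -5.30198068e-03  1.13924545e+01] [-0.37776204  0.45346937 -1.27693512] 0.03622146825140351 18.75
12 [(np.float32(316.5), np.float32(100.5), np.float32(19.2))]
24 [(np.float32(316.5), np.float32(101.5), np.float32(37.2))]
[[266, 190, 43, 172, 3691], [334, 193, 40, 168, 3439]]
...........................          ...
..............++####+++.....         ...
............+###########+.....       ...
..........+####++...+#####.....      ...
.........+####+........+###....      ...
........+####+...........+##+...     ...
.......+####+...       ....##...........
++....+####+..          ...+#+.....++...
#+....####+..            ...##.....+....
#+...+####...             ..+#+.........
#....####+..               ..##....B....
#....####+..      ..       ..##+...BB...
+...+####+.      .+..      ..##+...BB+..
+...+####+.      .#+.      ..##+...TBB..
+...+####+.      ...       ..+++....BBT+
+...+B###+..      .       ..+.......BBBB
+...+B####..             ..++......TBBBB
#....B####+..            .+#+......BBBBB
#....+####+..            .+
[... 1322 characters left out ...]
...
B...     .##B       +##      .###B  ....
BBB+..     .#       .+.      .+###B  ...
BBBBB...     .               .+###B  ...
BBBBB . .     +              .+###B. ...
BBBB    ...  .#+             +++##B.  ++
BBB     BB....##            +#++##B.  ##
BB      +BB...##          .+##+.+#B. .#.
BB      .BB...###..      +###+ .##B  ...
B     . .BB...##.......+++##   +#BB  +..
      .  +B...##.........++  .+##B.  +..
      ..  B+..##   ....++.  .###B.  .#..
      ..  .B#####         .+###BB   ##..
      ..   .+BB####.    ..###BBB   .#+..
       ..    BBB############BB.   .##...
       .+.    .BBB########BB.    .##....
        .+..     .BBBBBBB..    .+###....
         ....                 .###++....
```

```bash
python3 -c "
from workcell import bot
print(bot.job_done())"
```

```text
the job is handed in; nothing more can be done
None
```

I handed the job in at about 19 s of the 42 s allowed: the pliers are still held squeezed, with the circlip spread around the stub and resting on the bearing at the groove with about 1 N. My only check of that final position was camera and force readings, and the hand-in returned no verdict.

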